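# Unbar the marker rack and take out the red marker

### The arm

A 6-joint arm with a two-finger parallel gripper is mounted at the origin on the work surface. World frame = base frame: x ahead of the robot, y to its left, z up, the work surface at z = 0. Lengths are in m, angles in rad, forces in N, time in s.
With the tool pointing down it reaches from about 0.3 to 0.875 m from the base axis. Payload 6.4 kg.
Tool frame: the origin (TCP) lies at the very end of the fingers, on their centre line; the grasp point (between the pads) lies 19 mm behind it (ctrl.tcp_to_grasp is the distance from the TCP to the grasp point, in m); z points along the fingers, y is the direction in which the jaws open and shut (so a half turn about z gives the same grasp; the last joint's range is limited). The gripper opens to 85 mm and grips with 20 to 120 N. Pads are 22 mm wide; open, the fingers measure 114 mm over their backs; the gripper's body (76 mm by 85 mm) begins 54 mm behind the grasp point. The pads swing forward as they close: fully open they stand 13 mm farther back than shut.
Start: joints at [-1.326, 0.181, 1.607, -0, 1.354, -0.206], TCP at [0.251, -0.518, 0.231] pointing down, gripper open.
Joint ranges: [-2.99, 2.99], [-0.89, 2.07], [0.3, 2.58], [-1.14, 4.28], [0, 2.63], [-3.12, 3.12]. Speed limits (rad/s): [2.57, 2.57, 3.01, 3.14, 3.14, 3.14].

### API

Orientations are given as a unit quaternion [w, x, y, z].
In Python, from bench import ctrl gives the robot as it stands. The module is installed in compiled form; this text tells all that it offers.
- The arm moves only by the tool drive_tool, never from a script. Its argument "deltas" is a list of rows, each an object with "slide": the shift along the tool's x, y, z as a fraction of full scale, a list of three; "delta_rot": the turn, a rotation vector about the tool's x, y, z as a fraction of full scale, a list of three; "hand": the opening, from 0 (shut) to 1 (fully open). In form: [{"slide": [tx, ty, tz], "delta_rot": [wx, wy, wz], "hand": hand}, ...]. A call has exactly 5 rows; each row shifts and turns the commanded pose from where the row before left it, along the tool's axes as they then stand; what a row does not reach is not made up. Full scale, the value 1, is 50 mm for a shift and 180 degrees for a turn. A row lasts 1/8 s, in which the tool goes at most 62.5 mm and 10.7 degrees, less where a joint would pass 70% of its speed; a pose out of reach is approached as far as the arm can. A call with a number of a shift or a turn outside -1 to 1 is refused whole. A call with a gripper value outside its range is refused whole. The fingers move at their own pace and stop on an object; the grip force is fixed at half the most. Time passes only in rows, so rows that do not move let the fingers close, or fill a call up. It gives the time, the measured TCP pose, the force and the opening at its end, in the units of the state.
- ctrl.get_obs(): the state, without advancing time (a new reading comes with each control period).
- ctrl.camera(name): name is "scene" or "top" or "wrist"; returns a dict with "frame" (480x640x3 uint8, red, green, blue), "mtx" (3x3 intrinsics, pixels), "R" (3x3) and "t" (3): a world point X has camera coordinates R X + t. Camera axes: x right, y down, z forward; pixel columns grow to the right and rows downward; lengths in m; the calibration is good to about 2 mm. A picture is of the moment at which its call begins. There is no depth.
- ctrl.hand_in(): hands the job in, once; it reports no verdict.
The state is a dict: "time_s": time; "q": joint angles; "dq": joint speeds; "joint_efforts": joint torques, N m; "eef_pos": TCP position; "eef_rot": TCP orientation; "wrist_force": force on the tool from outside, world axes, zero at the start; "torque": the same for the moment, N m; "opening": opening from 0.0 (shut) to 1.0 (fully open).
Only numpy, scipy, OpenCV 4.12 (cv2) and the standard library are available. Lean on these libraries where they do the work, as an engineer would, in place of code of your own. Each camera call takes 0.05 s, during which the arm holds its last target.

### The job

On the classroom table, lift the retaining bar with the yellow grip up out of the two open brackets of the marker rack and lay it flat in the green tray, lengthways with its grip upwards. Then take the red marker out of the rack and lay it flat in the tray beside the bar. Leave the black and the blue marker in their places in the rack.

Things in the scene. Friction and masses are not known exactly. Their poses are not given: they have to be found in the camera images.
- bar: Flat aluminium bar, 244 mm long (y), 28 wide (x), 8 thick; yellow upright grip on its middle, 14 mm thick (x), 60 long (y), from 8 to 50 mm above the origin. Origin: centre of the underside; z up. 140 to 260 g. Lies loose in the rack's two brackets, underside 51 mm above the table, crossing 2 mm above the markers; lift it straight up over 20 mm to clear the brackets.
- rack: Fixed grey rack, base 130 (x) x 250 (y) x 12 mm, origin under its centre. Dark open U brackets at y = -112 and 112 mm, 12 mm thick, tops 68 mm up, 4 mm play each side of the bar. Three slots along x at y = -64, 0, 64 mm, notched in two supports at x = -48 and 48 mm (12 mm thick, 45 mm high): the markers' middle 84 mm is free.
- red_marker: Marker pen, rounded-square body 140 x 18 x 18 mm, 30 g, red with a white end. Origin at its centre; x along its length, z up. Starts lying level in one of the rack's three slots (which one varies), centre 40 mm above the table, its middle within 8 mm of the bar's centre line. The one to take out: from above, 46 mm free to the next, so open fingers under 55 mm.
- tray: Fixed shallow green tray, 300 (x, long) x 230 (y) x 18 mm high, walls and floor 4 mm thick. Origin: centre of its underside, on the table; z up. Empty at the start, left or right of the rack (a black work mat lies on the other side). Bar and marker fit lengthways side by side, one in each half of its width.
- black_marker: Marker pen, rounded-square body 140 x 18 x 18 mm, 30 g, black with a white end. Origin at its centre; x along its length, z up. Starts lying level in one of the rack's three slots (which one varies), centre 40 mm above the table, its middle within 8 mm of the bar's centre line. Leave it in the rack.
- blue_marker: Marker pen, rounded-square body 140 x 18 x 18 mm, 30 g, blue with a white end. Origin at its centre; x along its length, z up. Starts lying level in one of the rack's three slots (which one varies), centre 40 mm above the table, its middle within 8 mm of the bar's centre line. Leave it in the rack.

How it is judged:
By the outcome, as a careful person would: the job done as asked, in the order asked, and still so for the second after the job is handed in, with the robot touching nothing.
It also fails if it takes over 64 s, if anything falls off the work surface, if the arm or the gripper's body presses on something with over 40 N, if the wrist force passes 120 N, or if a joint passes its speed limit or range.

## Working session

There is one attempt and no reset: what is moved stays moved. The work goes in short steps, Python scripts to look and compute and a tool call to move; the robot and the scene stay as the last step left them, time stands still between calls to the robot, and variables do not carry over. Pictures are saved under pics/ and viewed, and the job is handed in when it is done.

Besides the shell and the picture viewer there is one more tool, called after "Request:" by a JSON object that holds its "method" and its "body". drive_tool: Moves the arm, as the interface text tells. Its arguments: {"type":"object","properties":{"deltas":{"type":"array","items":{"type":"object","properties":{"slide":{"type":"array","items":{"type":"number"}},"delta_rot":{"type":"array","items":{"type":"number"}},"hand":{"type":"number"}}}}},"required":["deltas"]}

```bash
mkdir -p pics; cat > h.py <<'E'
import numpy as np,cv2
from bench import ctrl
def snap(n,f):
    c=ctrl.camera(n); cv2.imwrite('pics/'+f,c['frame'][:,:,::-1]); np.savez('pics/'+f[:-4]+'.npz',**c); return c
def px2w(c,u,v,z):
    K,R,t=c['mtx'],c['R'],c['t']
    d=R.T@np.linalg.inv(K)@np.array([u,v,1.]); o=-R.T@t
    return o+d*(z-o[2])/d[2]
def w2px(c,X):
    p=c['mtx']@(c['R']@np.array(X)+c['t']); return p[:2]/p[2]
E
python3 - <<'E'
from h import *
for n in ('top','scene'):
    c=snap(n,n+'1.png'); print(n,-c['R'].T@c['t'])
print(ctrl.get_obs())
E
```

```text
top [ 0.39047545 -0.00977561  1.20149565]
scene [ 0.98947272 -0.48576265  1.09067528]
{'time_s': 0.1, 'q': array([-1.32629750e+00,  1.81477834e-01,  1.60792022e+00, -2.36416301e-05,
        1.35382304e+00, -2.06266831e-01]), 'dq': array([ 1.82866541e-03, -4.21763553e-03, -1.74880658e-03,  1.67489611e-03,
        3.44927385e-05,  1.21504308e-03]), 'joint_efforts': array([ 9.04454937e-04, -4.45875120e+01, -3.52235270e+01, -2.94288975e-04,
        4.14193841e-03,  3.90625388e-06]), 'eef_pos': array([ 0.25040106, -0.51704524,  0.23046212]), 'eef_rot': array([-8.13851217e-04,  9.74707730e-01,  2.23481941e-01, -2.71031655e-05]), 'wrist_force': array([-0.27025152, -0.22364113,  0.73524875]), 'torque': array([-0.01291388,  0.0168966 , -0.01615788]), 'opening': 1.0009832710283415}
```

View pics/top1.png

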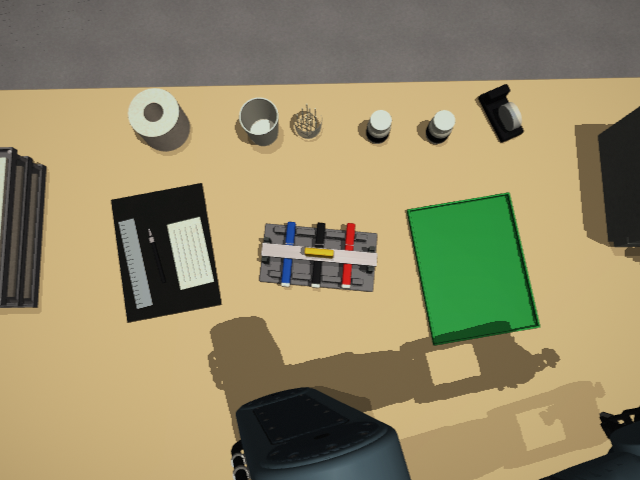

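View pics/scene1.png

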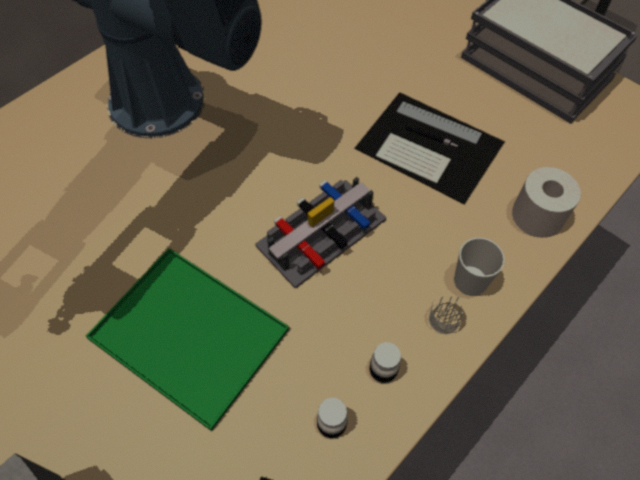

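The top view shows the bar from about (262,250) to (377,260) with its grip at (319,253). The red marker runs from (350,225) to (347,287), and the tray corners are near (407,210), (510,194), (538,326) and (434,343). Next I'll measure these more precisely.

```bash
cat > m.py <<'E'
from h import *
def seg(c,lo,hi,roi):
    h=cv2.cvtColor(c['frame'],cv2.COLOR_RGB2HSV); m=cv2.inRange(h,lo,hi)
    k=np.zeros_like(m); k[roi[1]:roi[3],roi[0]:roi[2]]=1; return m*k
def rect(m,ap=True):
    cs,_=cv2.findContours(m,cv2.RETR_EXTERNAL,cv2.CHAIN_APPROX_NONE); q=max(cs,key=cv2.contourArea)
    return cv2.minAreaRect(q),q
def line_ang(c,r,z):
    b=cv2.boxPoints(r); W=np.array([px2w(c,*p,z)[:2] for p in b]); e=W[1]-W[0];f=W[2]-W[1]
    l=e if np.linalg.norm(e)>np.linalg.norm(f) else f
    return W.mean(0),np.degrees(np.arctan2(l[1],l[0])),sorted([np.linalg.norm(e),np.linalg.norm(f)])
E
python3 - <<'E'
from m import *
c=dict(np.load('pics/top1.npz'))
for n,lo,hi,roi,z in [('grip',(20,120,80),(35,255,255),(290,240,345,265),.101),('bar',(0,0,150),(180,50,255),(255,240,385,270),.059),
  ('red',(0,180,100),(6,255,255),(335,215,365,295),.049),('tray',(50,100,30),(75,255,255),(395,185,550,355),.018)]:
    m=seg(c,lo,hi,roi); 
    if n=='bar': m|=seg(c,(20,120,80),(35,255,255),(290,240,345,265)) 
    if n=='red': m=cv2.morphologyEx(m,cv2.MORPH_CLOSE,np.ones((25,5)))
    r,_=rect(m); print(n,r,line_ang(c,r,z))
cv2.imwrite('pics/z1.png',cv2.resize(c['frame'][200:310,240:400,::-1],None,fx=5,fy=5,interpolation=cv2.INTER_CUBIC))
E
```

```text
grip ((318.5760498046875, 251.4422149658203), (29.27452850341797, 7.386188983917236), 7.765166282653809) (array([ 0.53801133, -0.00315933]), np.float64(-98.81545690510183), [np.float64(0.015146844068004145), np.float64(0.059556547476287296)])
bar ((318.87298583984375, 253.8975830078125), (115.79521942138672, 12.856075286865234), 5.19442892074585) (array([ 0.53846081, -0.00313688]), np.float64(-96.22174874062802), [np.float64(0.02739270056492261), np.float64(0.24454706271184123)])
red ((348.24139404296875, 253.10345458984375), (8.304548263549805, 60.623207092285156), 4.763641834259033) (array([ 0.54088653, -0.06591114]), np.float64(-6.042105050062362), [np.float64(0.01777781571477146), np.float64(0.1300089283421102)])
tray ((472.8201599121094, 268.03558349609375), (140.98272705078125, 108.12483215332031), 78.81120300292969) (array([ 0.51019111, -0.3361147 ]), np.float64(-173.06713728467105), [np.float64(0.24019325288837917), np.float64(0.3053351211042565)])
```

View pics/z1.png

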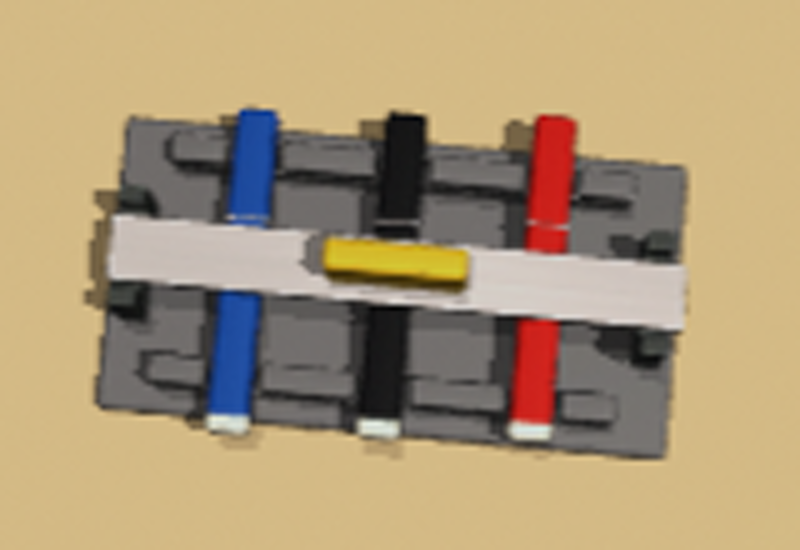

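```bash
cat > fit.py <<'E'
from m import *
from scipy.optimize import least_squares
def fitrect(c,q,z,L,W,x0):
    W_=np.array([px2w(c,*p[0],z)[:2] for p in q])
    def f(p):
        d=W_-p[:2]; a=p[2]; x=d@[np.cos(a),np.sin(a)]; y=d@[-np.sin(a),np.cos(a)]
        u=np.abs(x)-L/2; v=np.abs(y)-W/2
        return np.where((u>0)&(v>0),np.hypot(u,v),np.maximum(u,v))
    r=least_squares(f,x0,loss='soft_l1',f_scale=.002); return r.x,np.sqrt(np.mean(f(r.x)**2)),f(r.x).mean()
E
python3 - <<'E'
from fit import *
for n,roi in (('top',(395,185,550,355)),('scene',(80,240,300,440))):
    c=dict(np.load('pics/%s1.npz'%n))
    _,q=rect(seg(c,(50,100,20),(75,255,255),roi))
    x,e,m=fitrect(c,q,.018 if n=='top' else .012,.3,.23,[.51,-.336,.15]); print(n,x[:2],np.degrees(x[2]),e,m)
    if n=='top':
        r=(x)
R=[ (s*.15,t*.115) for s in(1,-1) for t in (1,-1)]
# cross-check bar & grip in scene view by overlay
for n in('top','scene'):
    c=dict(np.load('pics/%s1.npz'%n)); im=c['frame'][:,:,::-1].copy()
    def draw(cx,cy,a,L,W,z,col):
        P=[]
        for s,t in((1,1),(1,-1),(-1,-1),(-1,1)):
            P.append(w2px(c,[cx+s*L/2*np.cos(a)-t*W/2*np.sin(a),cy+s*L/2*np.sin(a)+t*W/2*np.cos(a),z]))
        cv2.polylines(im,[np.round(np.array(P)*16).astype(int)],True,col,1,cv2.LINE_AA,4)
    draw(*r,.3,.23,.018,(0,0,255)); a=np.radians(83.8)
    draw(.5385,-.0031,a,.244,.028,.059,(255,0,255)); draw(.5385,-.0031,a,.06,.014,.101,(0,0,0))
    draw(.5345,-.0655,np.radians(-6.2),.14,.018,.049,(0,255,0))
    b=(395,185,555,355,4) if n=='top' else (80,180,400,440,2.5)
    cv2.imwrite('pics/ov_%s.png'%n,cv2.resize(im[b[1]:b[3],(240 if n=='top' else b[0]):b[2]],None,fx=2.5,fy=2.5,interpolation=cv2.INTER_CUBIC))
from scipy.spatial.transform import Rotation as Ro
o=ctrl.get_obs();w=o['eef_rot'];print(Ro.from_quat([*w[1:],w[0]]).as_matrix().round(3))
E
```

```text
top [ 0.50967129 -0.33418898] 8.713593001117646 0.0012323277043443867 -0.000910099298175122
scene [ 0.50940185 -0.33320393] 8.661634982963138 0.0008663442399861885 0.0001364951586131026
[[ 0.9    0.436 -0.   ]
 [ 0.436 -0.9    0.002]
 [ 0.    -0.002 -1.   ]]
```

View pics/ov_top.png

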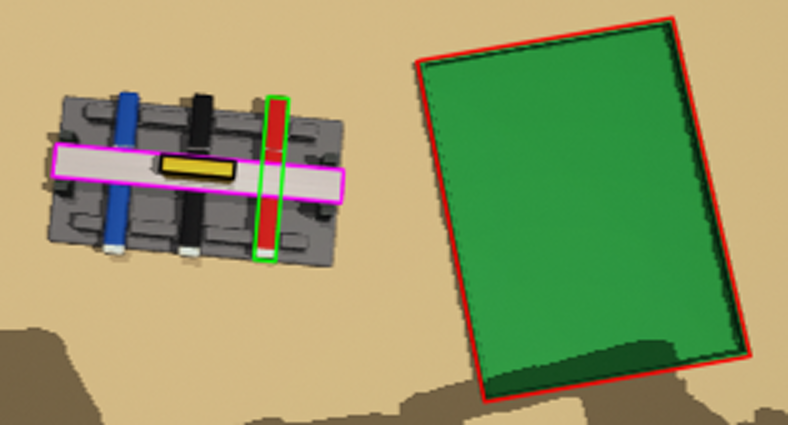

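View pics/ov_scene.png

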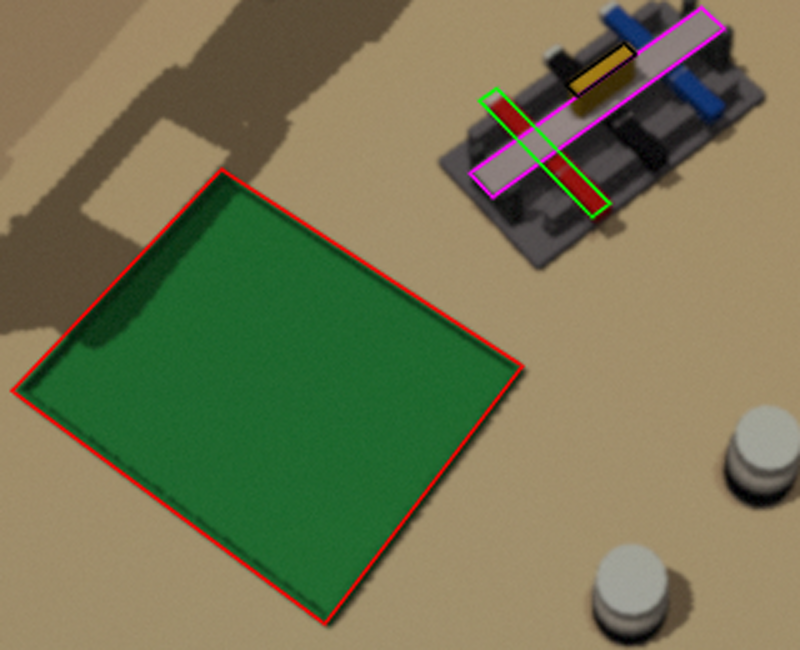

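Request:
{"method": "drive_tool", "body": {"deltas": [{"slide":[0.644,-0.449,0],"delta_rot":[0,0,0],"hand":1},{"slide":[0.644,-0.449,0],"delta_rot":[0,0,0],"hand":1},{"slide":[0.644,-0.449,0],"delta_rot":[0,0,0],"hand":1},{"slide":[0.644,-0.449,0],"delta_rot":[0,0,0],"hand":1},{"slide":[0.644,-0.449,0],"delta_rot":[0,0,0],"hand":1}]}}

```text
time_s: 0.72
eef_pos: [0.3469, -0.345, 0.2309]
eef_rot: [-0.0, 0.975, 0.223, -0.0]
wrist_force: [0.4, 0.2, 0.1]
opening: 1.003
```

Request:
{"method": "drive_tool", "body": {"deltas": [{"slide":[0.644,-0.449,0],"delta_rot":[0,0,0],"hand":1},{"slide":[0.644,-0.449,0],"delta_rot":[0,0,0],"hand":1},{"slide":[0.644,-0.449,0],"delta_rot":[0,0,0],"hand":1},{"slide":[0.644,-0.449,0],"delta_rot":[0,0,0],"hand":1},{"slide":[0.644,-0.449,0],"delta_rot":[0,0,0],"hand":1}]}}

```text
time_s: 1.35
eef_pos: [0.4428, -0.1739, 0.231]
eef_rot: [-0.0, 0.975, 0.223, -0.0]
wrist_force: [0.4, 0.2, 0.7]
opening: 0.999
```

Request:
{"method": "drive_tool", "body": {"deltas": [{"slide":[0.644,-0.449,0],"delta_rot":[0,0,0],"hand":1},{"slide":[0.644,-0.449,0],"delta_rot":[0,0,0],"hand":1},{"slide":[0.644,-0.449,0],"delta_rot":[0,0,0],"hand":1},{"slide":[0.644,-0.449,0],"delta_rot":[0,0,0],"hand":1},{"slide":[0.644,-0.449,0],"delta_rot":[0,0,0],"hand":1}]}}

```text
time_s: 1.98
eef_pos: [0.5388, -0.0027, 0.2309]
eef_rot: [-0.0, 0.975, 0.224, -0.0]
wrist_force: [-0.3, -0.8, 0.7]
opening: 0.997
```

Request:
{"method": "drive_tool", "body": {"deltas": [{"slide":[0,0,0],"delta_rot":[0,0,-0.04],"hand":1},{"slide":[0,0,0],"delta_rot":[0,0,-0.04],"hand":1},{"slide":[0,0,0],"delta_rot":[0,0,-0.04],"hand":1},{"slide":[0,0,0],"delta_rot":[0,0,-0.04],"hand":1},{"slide":[0,0,0],"delta_rot":[0,0,-0.04],"hand":1}]}}

```text
time_s: 2.6
eef_pos: [0.5382, -0.0039, 0.2308]
eef_rot: [-0.0, 0.857, 0.516, -0.0]
wrist_force: [0.0, 0.2, 0.6]
opening: 0.999
```

Request:
{"method": "drive_tool", "body": {"deltas": [{"slide":[0,0,0],"delta_rot":[0,0,-0.04],"hand":1},{"slide":[0,0,0],"delta_rot":[0,0,-0.04],"hand":1},{"slide":[0,0,0],"delta_rot":[0,0,-0.043],"hand":1},{"slide":[0,0,0],"delta_rot":[0,0,0],"hand":1},{"slide":[0,0,0],"delta_rot":[0,0,0],"hand":1}]}}

```text
time_s: 3.22
eef_pos: [0.5384, -0.004, 0.2311]
eef_rot: [-0.0, 0.744, 0.668, -0.0]
wrist_force: [0.6, -0.4, 0.5]
opening: 1.0
```

```bash
python3 - <<'E'
from fit import *
c=snap('wrist','w1.png'); print(-c['R'].T@c['t'])
_,q=rect(seg(c,(20,120,60),(35,255,255),(0,0,640,480)))
print(ctrl.get_obs()['eef_pos'])
E
```

```text
[0.54726566 0.07629221 0.37371649]
[ 0.5384609  -0.00399169  0.23111539]
```

View pics/w1.png

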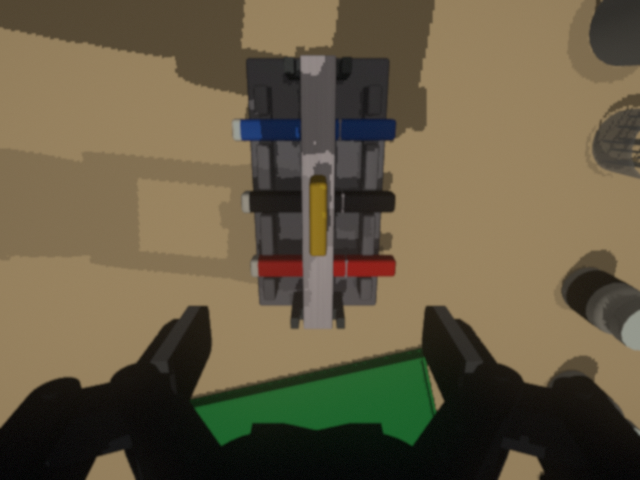

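The wrist view has the yellow grip at about (318,215), centred between the fingers, and the bar is vertical in the image, so the tool is aligned. Now I descend.

Request:
{"method": "drive_tool", "body": {"deltas": [{"slide":[0,0,0.5],"delta_rot":[0,0,0],"hand":1},{"slide":[0,0,0.6],"delta_rot":[0,0,0],"hand":1},{"slide":[0,0,0.6],"delta_rot":[0,0,0],"hand":1},{"slide":[0,0,0.6],"delta_rot":[0,0,0],"hand":1},{"slide":[0,0,0.3],"delta_rot":[0,0,0],"hand":1}]}}

```text
time_s: 3.9
eef_pos: [0.5375, -0.0038, 0.0996]
eef_rot: [-0.001, 0.744, 0.668, -0.001]
wrist_force: [-0.2, 0.2, 1.1]
opening: 1.0
```

Request:
{"method": "drive_tool", "body": {"deltas": [{"slide":[0,0,0.3],"delta_rot":[0,0,0],"hand":1},{"slide":[0,0,0.2],"delta_rot":[0,0,0],"hand":1},{"slide":[0,0,0.16],"delta_rot":[0,0,0],"hand":1},{"slide":[0,0,0],"delta_rot":[0,0,0],"hand":0.5},{"slide":[0,0,0],"delta_rot":[0,0,0],"hand":0.3}]}}

```text
time_s: 4.53
eef_pos: [0.539, -0.0041, 0.0688]
eef_rot: [0.0, 0.743, 0.669, 0.0]
wrist_force: [-0.2, -0.4, 0.2]
opening: 0.607
```

Request:
{"method": "drive_tool", "body": {"deltas": [{"slide":[0,0,0],"delta_rot":[0,0,0],"hand":0},{"slide":[0,0,0],"delta_rot":[0,0,0],"hand":0},{"slide":[0,0,0],"delta_rot":[0,0,0],"hand":0},{"slide":[0,0,0],"delta_rot":[0,0,0],"hand":0},{"slide":[0,0,0],"delta_rot":[0,0,0],"hand":0}]}}

```text
time_s: 5.15
eef_pos: [0.5388, -0.004, 0.0687]
eef_rot: [0.0, 0.743, 0.669, 0.0]
wrist_force: [-0.9, 0.2, 6.4]
opening: 0.151
```

Request:
{"method": "drive_tool", "body": {"deltas": [{"slide":[0,0,0],"delta_rot":[0,0,0],"hand":0},{"slide":[0,0,-0.1],"delta_rot":[0,0,0],"hand":0},{"slide":[0,0,-0.15],"delta_rot":[0,0,0],"hand":0},{"slide":[0,0,-0.2],"delta_rot":[0,0,0],"hand":0},{"slide":[0,0,-0.3],"delta_rot":[0,0,0],"hand":0}]}}

```text
time_s: 5.78
eef_pos: [0.5383, -0.004, 0.1064]
eef_rot: [-0.0, 0.743, 0.669, -0.0]
wrist_force: [0.2, -0.7, -1.0]
opening: 0.152
```

Request:
{"method": "drive_tool", "body": {"deltas": [{"slide":[0,0,-0.4],"delta_rot":[0,0,0],"hand":0},{"slide":[0,0,-0.4],"delta_rot":[0,0,0],"hand":0},{"slide":[0,0,-0.4],"delta_rot":[0,0,0],"hand":0},{"slide":[0,0,-0.2],"delta_rot":[0,0,0],"hand":0},{"slide":[0,0,0],"delta_rot":[0,0,0],"hand":0}]}}

```text
time_s: 6.4
eef_pos: [0.5391, -0.0041, 0.1769]
eef_rot: [0.001, 0.743, 0.669, 0.001]
wrist_force: [0.6, -0.1, -2.8]
opening: 0.158
```

```bash
python3 - <<'E'
from fit import *
c=snap('wrist','w2.png');s=snap('scene','s2.png'); o=ctrl.get_obs();print(o['eef_pos'],o['eef_rot'],o['opening'],o['wrist_force'],o['torque'])
E
```

```text
[ 0.53814957 -0.00394115  0.17526087] [-3.56678302e-04  7.43331691e-01  6.68922871e-01 -2.50563206e-04] 0.16179631887444826 [-0.31602253  0.09028271 -1.99871571] [-0.01459331 -0.00399097  0.02141432]
```

View pics/s2.png

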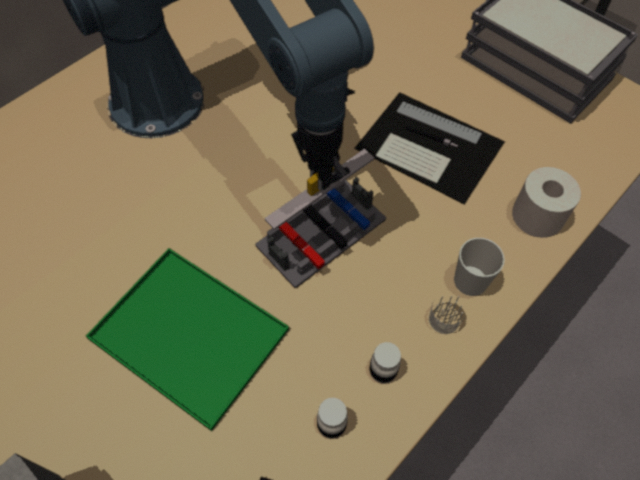

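View pics/w2.png

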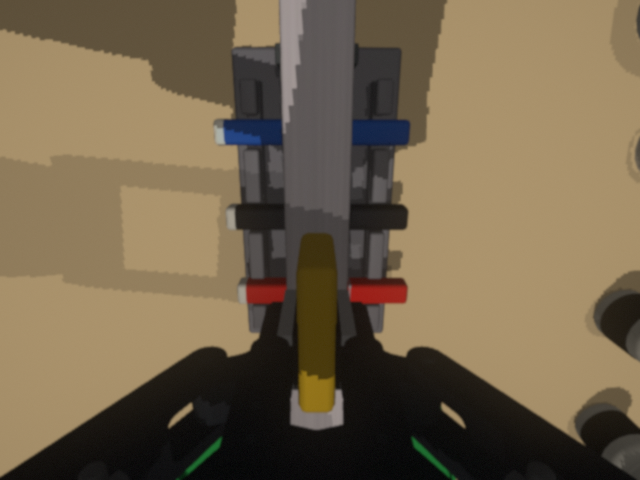

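The bar is held level on the grip, well clear of the brackets, and all three markers are still in the rack. Now I carry it over the far half of the tray.

Request:
{"method": "drive_tool", "body": {"deltas": [{"slide":[-0.4,0,0],"delta_rot":[0,0,0],"hand":0},{"slide":[-0.7,0.06,0],"delta_rot":[0,0,0],"hand":0},{"slide":[-0.8,0.06,0],"delta_rot":[0,0,0],"hand":0},{"slide":[-0.8,0.06,0],"delta_rot":[0,0,0],"hand":0},{"slide":[-0.8,0.06,0],"delta_rot":[0,0,0],"hand":0}]}}

```text
time_s: 7.12
eef_pos: [0.5314, -0.1802, 0.1746]
eef_rot: [-0.001, 0.743, 0.669, -0.0]
wrist_force: [0.4, -0.8, -2.6]
opening: 0.157
```

Request:
{"method": "drive_tool", "body": {"deltas": [{"slide":[-0.8,0.06,0],"delta_rot":[0,0,0],"hand":0},{"slide":[-0.8,0.06,0],"delta_rot":[0,0,0],"hand":0},{"slide":[-0.8,0.06,0],"delta_rot":[0,0,0],"hand":0},{"slide":[-0.8,0,0],"delta_rot":[0,0,0],"hand":0},{"slide":[-0.6,0,0],"delta_rot":[0,0,0],"hand":0}]}}

```text
time_s: 7.75
eef_pos: [0.5202, -0.3705, 0.1742]
eef_rot: [-0.001, 0.744, 0.669, -0.0]
wrist_force: [0.2, -0.6, -2.0]
opening: 0.152
```

Request:
{"method": "drive_tool", "body": {"deltas": [{"slide":[-0.38,0,0],"delta_rot":[0,0,0],"hand":0},{"slide":[0,0,0],"delta_rot":[0,0,0.02],"hand":0},{"slide":[0,0,0],"delta_rot":[0,0,0.035],"hand":0},{"slide":[0,0,0],"delta_rot":[0,0,0.035],"hand":0},{"slide":[0,0,0],"delta_rot":[0,0,0.035],"hand":0}]}}

```text
time_s: 8.38
eef_pos: [0.519, -0.3873, 0.1749]
eef_rot: [-0.001, 0.86, 0.51, -0.0]
wrist_force: [-0.1, -0.4, -0.9]
opening: 0.151
```

Request:
{"method": "drive_tool", "body": {"deltas": [{"slide":[0,0,0],"delta_rot":[0,0,0.035],"hand":0},{"slide":[0,0,0],"delta_rot":[0,0,0.035],"hand":0},{"slide":[0,0,0],"delta_rot":[0,0,0.035],"hand":0},{"slide":[0,0,0],"delta_rot":[0,0,0.035],"hand":0},{"slide":[0,0,0],"delta_rot":[0,0,0.035],"hand":0}]}}

```text
time_s: 9.0
eef_pos: [0.519, -0.3872, 0.1749]
eef_rot: [-0.001, 0.966, 0.257, -0.0]
wrist_force: [-0.1, -0.1, -2.2]
opening: 0.154
```

Request:
{"method": "drive_tool", "body": {"deltas": [{"slide":[0,0,0],"delta_rot":[0,0,0.035],"hand":0},{"slide":[0,0,0],"delta_rot":[0,0,0.035],"hand":0},{"slide":[0,0,0],"delta_rot":[0,0,0.03],"hand":0},{"slide":[0,0,0],"delta_rot":[0,0,0.017],"hand":0},{"slide":[0,0,0],"delta_rot":[0,0,0],"hand":0}]}}

```text
time_s: 9.62
eef_pos: [0.5191, -0.3873, 0.175]
eef_rot: [-0.001, 0.997, 0.078, -0.0]
wrist_force: [0.5, -0.1, -2.1]
opening: 0.155
```

```bash
python3 - <<'E'
from fit import *
c=snap('wrist','w3.png');s=snap('top','t3.png'); o=ctrl.get_obs();print(o['eef_pos'],o['eef_rot'],o['opening'],o['wrist_force'],np.degrees(2*np.arctan2(o['eef_rot'][2],o['eef_rot'][1])))
E
```

```text
[ 0.51908292 -0.38762683  0.17531723] [-3.77844996e-04  9.96920009e-01  7.84238211e-02 -2.38604470e-04] 0.15353392333044968 [-0.9423132  -0.05085747 -2.16455512] 8.995946234386748
```

View pics/w3.png

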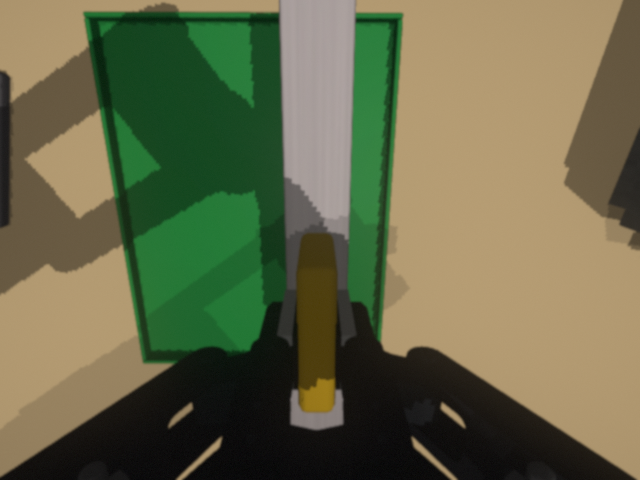

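View pics/t3.png

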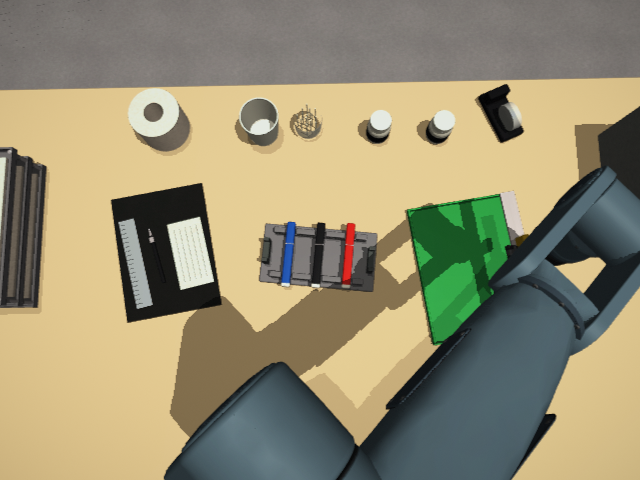

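Request:
{"method": "drive_tool", "body": {"deltas": [{"slide":[0,0,0.4],"delta_rot":[0,0,0],"hand":0},{"slide":[0,0,0.6],"delta_rot":[0,0,0],"hand":0},{"slide":[0,0,0.6],"delta_rot":[0,0,0],"hand":0},{"slide":[0,0,0.6],"delta_rot":[0,0,0],"hand":0},{"slide":[0,0,0.3],"delta_rot":[0,0,0],"hand":0}]}}

```text
time_s: 10.35
eef_pos: [0.5176, -0.3865, 0.0473]
eef_rot: [-0.002, 0.997, 0.078, -0.001]
wrist_force: [0.7, 0.5, -1.9]
opening: 0.153
```

Request:
{"method": "drive_tool", "body": {"deltas": [{"slide":[0,0,0.2],"delta_rot":[0,0,0],"hand":0},{"slide":[0,0,0.16],"delta_rot":[0,0,0],"hand":0},{"slide":[0,0,0.1],"delta_rot":[0,0,0],"hand":0},{"slide":[0,0,0.06],"delta_rot":[0,0,0],"hand":0},{"slide":[0,0,0],"delta_rot":[0,0,0],"hand":0}]}}

```text
time_s: 10.98
eef_pos: [0.5192, -0.3882, 0.025]
eef_rot: [0.0, 0.997, 0.078, 0.0]
wrist_force: [0.5, -0.8, -2.7]
opening: 0.154
```

Request:
{"method": "drive_tool", "body": {"deltas": [{"slide":[0,0,0.03],"delta_rot":[0,0,0],"hand":0},{"slide":[0,0,0.02],"delta_rot":[0,0,0],"hand":0},{"slide":[0,0,0.01],"delta_rot":[0,0,0],"hand":0},{"slide":[0,0,0],"delta_rot":[0,0,0],"hand":0},{"slide":[0,0,0],"delta_rot":[0,0,0],"hand":0}]}}

```text
time_s: 11.6
eef_pos: [0.5191, -0.3881, 0.0218]
eef_rot: [0.0, 0.997, 0.078, 0.0]
wrist_force: [-0.3, 0.8, -1.9]
opening: 0.161
```

Request:
{"method": "drive_tool", "body": {"deltas": [{"slide":[0,0,0.01],"delta_rot":[0,0,0],"hand":0},{"slide":[0,0,0],"delta_rot":[0,0,0],"hand":0.25},{"slide":[0,0,0],"delta_rot":[0,0,0],"hand":0.4},{"slide":[0,0,0],"delta_rot":[0,0,0],"hand":0.4},{"slide":[0,0,0],"delta_rot":[0,0,0],"hand":0.4}]}}

```text
time_s: 12.22
eef_pos: [0.5191, -0.3881, 0.0213]
eef_rot: [0.0, 0.997, 0.078, 0.0]
wrist_force: [-0.2, 0.0, 1.3]
opening: 0.402
```

Request:
{"method": "drive_tool", "body": {"deltas": [{"slide":[0,0,-0.2],"delta_rot":[0,0,0],"hand":0.4},{"slide":[0,0,-0.4],"delta_rot":[0,0,0],"hand":0.4},{"slide":[0,0,-0.6],"delta_rot":[0,0,0],"hand":0.4},{"slide":[0,0,-0.7],"delta_rot":[0,0,0],"hand":0.4},{"slide":[0,0,-0.7],"delta_rot":[0,0,0],"hand":0.4}]}}

```text
time_s: 12.85
eef_pos: [0.5194, -0.3884, 0.1543]
eef_rot: [0.001, 0.997, 0.078, 0.001]
wrist_force: [-0.4, -0.7, 0.6]
opening: 0.405
```

```bash
python3 - <<'E'
from fit import *
c=snap('wrist','w4.png'); o=ctrl.get_obs();print(o['eef_pos'],o['eef_rot'],o['opening'])
c=dict(np.load('pics/t3.npz'))
m=seg(c,(0,180,60),(8,255,255),(335,215,365,295))|seg(c,(0,0,170),(180,50,255),(340,278,356,292))
m=cv2.morphologyEx(m,cv2.MORPH_CLOSE,np.ones((5,3)))
_,q=rect(m); x,e,mm=fitrect(c,q,.047,.14,.018,[.535,-.066,-.1]); print(x[:2],np.degrees(x[2]),e,mm)
E
```

```text
[ 0.52155678 -0.39046294  0.16025359] [0.0039763  0.99695521 0.07781122 0.0031472 ] 0.3986853435909479
[ 0.53552332 -0.06529314] -6.317879335867877 0.002044656275783915 -0.0016304146590562353
```

View pics/w4.png

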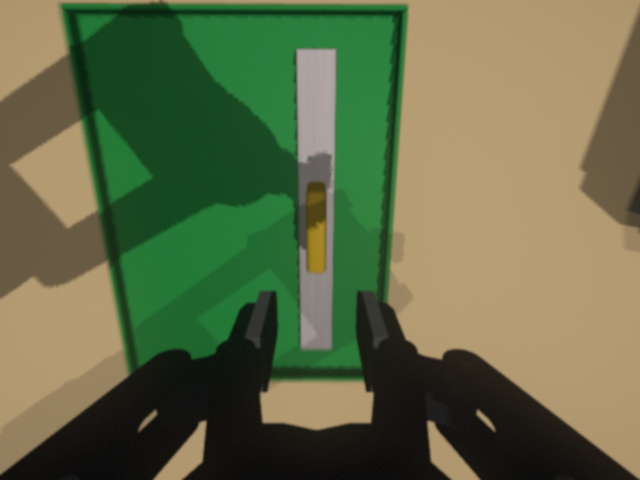

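The bar lies flat in the far half of the tray, grip up at about (316,228), parallel to the tray walls. Next is the red marker.

Request:
{"method": "drive_tool", "body": {"deltas": [{"slide":[0.1,-0.5,0],"delta_rot":[0,0,0],"hand":0.42},{"slide":[0.166,-0.8,0],"delta_rot":[0,0,0],"hand":0.42},{"slide":[0.166,-0.8,0],"delta_rot":[0,0,0],"hand":0.42},{"slide":[0.166,-0.8,0],"delta_rot":[0,0,0],"hand":0.42},{"slide":[0.166,-0.8,0],"delta_rot":[0,0,0],"hand":0.42}]}}

```text
time_s: 13.52
eef_pos: [0.5286, -0.1984, 0.153]
eef_rot: [0.001, 0.997, 0.078, 0.001]
wrist_force: [0.5, -0.1, 0.3]
opening: 0.421
```

Request:
{"method": "drive_tool", "body": {"deltas": [{"slide":[0.166,-0.8,0],"delta_rot":[0,0,0],"hand":0.42},{"slide":[0.166,-0.8,0],"delta_rot":[0,0,0],"hand":0.42},{"slide":[0.166,-0.8,0],"delta_rot":[0,0,0],"hand":0.42},{"slide":[0.066,-0.23,0],"delta_rot":[0,0,0],"hand":0.42},{"slide":[0,0,0],"delta_rot":[0,0,0],"hand":0.42}]}}

```text
time_s: 14.15
eef_pos: [0.5362, -0.065, 0.1523]
eef_rot: [0.001, 0.997, 0.078, 0.001]
wrist_force: [-0.6, -0.4, -0.3]
opening: 0.417
```

Request:
{"method": "drive_tool", "body": {"deltas": [{"slide":[0,0,0],"delta_rot":[0,0,0.028],"hand":0.42},{"slide":[0,0,0],"delta_rot":[0,0,0.028],"hand":0.42},{"slide":[0,0,0],"delta_rot":[0,0,0.028],"hand":0.42},{"slide":[0,0,0],"delta_rot":[0,0,0],"hand":0.42},{"slide":[0,0,0],"delta_rot":[0,0,0],"hand":0.42}]}}

```text
time_s: 14.78
eef_pos: [0.5358, -0.0661, 0.1514]
eef_rot: [0.0, 0.999, -0.054, 0.0]
wrist_force: [-0.8, 0.2, 0.4]
opening: 0.418
```

```bash
python3 - <<'E'
from fit import *
c=snap('wrist','w5.png'); o=ctrl.get_obs();print(o['eef_pos'],o['eef_rot'],o['opening'],np.degrees(2*np.arctan2(o['eef_rot'][2],o['eef_rot'][1])))
E
```

```text
[ 0.53576057 -0.06587256  0.15141254] [ 1.03853454e-04  9.98545132e-01 -5.39221690e-02  9.42801387e-05] 0.41633497550617593 -6.182023756593951
```

View pics/w5.png

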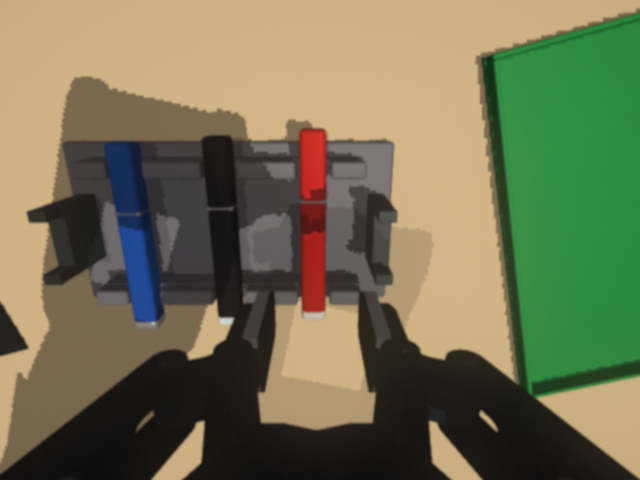

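```bash
python3 - <<'E'
from fit import *
c=dict(np.load('pics/w5.npz'))
m=seg(c,(0,150,40),(8,255,255),(290,110,340,325))|seg(c,(0,0,150),(180,60,255),(298,310,330,322))
m=cv2.morphologyEx(m,cv2.MORPH_CLOSE,np.ones((9,3)))
_,q=rect(m); print(cv2.boundingRect(q)); x,e,mm=fitrect(c,q,.047,.14,.018,[.535,-.066,-.1]); print(x[:2],np.degrees(x[2]),e,mm)
# tcp projected
for z in (.15,.04): print(w2px(c,[.5358,-.0659,z]))
E
```

```text
(299, 129, 28, 191)
[ 0.53843374 -0.06354836] -6.081750444655892 0.0007827018370318647 -0.000693455249598721
[316.77235322 307.10962984]
[316.41248701 231.87944138]
```

Request:
{"method": "drive_tool", "body": {"deltas": [{"slide":[0.03,-0.036,0.3],"delta_rot":[0,0,0],"hand":0.42},{"slide":[0,0,0.5],"delta_rot":[0,0,0],"hand":0.42},{"slide":[0,0,0.5],"delta_rot":[0,0,0],"hand":0.42},{"slide":[0,0,0.4],"delta_rot":[0,0,0],"hand":0.42},{"slide":[0,0,0.3],"delta_rot":[0,0,0],"hand":0.42}]}}

```text
time_s: 15.45
eef_pos: [0.5365, -0.0631, 0.0493]
eef_rot: [-0.0, 0.999, -0.054, -0.001]
wrist_force: [0.5, 0.2, -0.1]
opening: 0.419
```

Request:
{"method": "drive_tool", "body": {"deltas": [{"slide":[0,0,0.2],"delta_rot":[0,0,0],"hand":0.42},{"slide":[0,0,0.2],"delta_rot":[0,0,0],"hand":0.42},{"slide":[0,0,0.15],"delta_rot":[0,0,0],"hand":0.42},{"slide":[0,0,0.03],"delta_rot":[0,0,0],"hand":0.42},{"slide":[0,0,0],"delta_rot":[0,0,0],"hand":0.42}]}}

```text
time_s: 16.08
eef_pos: [0.5376, -0.0636, 0.0225]
eef_rot: [0.0, 0.999, -0.054, 0.0]
wrist_force: [0.2, 0.1, -0.2]
opening: 0.42
```

Request:
{"method": "drive_tool", "body": {"deltas": [{"slide":[0,0,0],"delta_rot":[0,0,0],"hand":0.3},{"slide":[0,0,0],"delta_rot":[0,0,0],"hand":0.1},{"slide":[0,0,0],"delta_rot":[0,0,0],"hand":0},{"slide":[0,0,0],"delta_rot":[0,0,0],"hand":0},{"slide":[0,0,0],"delta_rot":[0,0,0],"hand":0}]}}

```text
time_s: 16.7
eef_pos: [0.5379, -0.0637, 0.0229]
eef_rot: [0.0, 0.999, -0.054, 0.001]
wrist_force: [-0.2, 0.5, 5.2]
opening: 0.199
```

Request:
{"method": "drive_tool", "body": {"deltas": [{"slide":[0,0,0],"delta_rot":[0,0,0],"hand":0},{"slide":[0,0,-0.1],"delta_rot":[0,0,0],"hand":0},{"slide":[0,0,-0.2],"delta_rot":[0,0,0],"hand":0},{"slide":[0,0,-0.3],"delta_rot":[0,0,0],"hand":0},{"slide":[0,0,-0.4],"delta_rot":[0,0,0],"hand":0}]}}

```text
time_s: 17.32
eef_pos: [0.5372, -0.0635, 0.0733]
eef_rot: [-0.0, 0.999, -0.054, -0.0]
wrist_force: [0.2, -0.7, 0.6]
opening: 0.202
```

Request:
{"method": "drive_tool", "body": {"deltas": [{"slide":[0,0,-0.5],"delta_rot":[0,0,0],"hand":0},{"slide":[0,0,-0.5],"delta_rot":[0,0,0],"hand":0},{"slide":[0,0,-0.3],"delta_rot":[0,0,0],"hand":0},{"slide":[0,0,0],"delta_rot":[0,0,0],"hand":0},{"slide":[0,0,0],"delta_rot":[0,0,0],"hand":0}]}}

```text
time_s: 17.95
eef_pos: [0.5368, -0.0633, 0.1365]
eef_rot: [-0.0, 0.999, -0.054, -0.001]
wrist_force: [0.5, 0.1, -0.7]
opening: 0.198
```

```bash
python3 - <<'E'
from fit import *
c=snap('wrist','w6.png'); o=ctrl.get_obs();print(o['eef_pos'],o['eef_rot'],o['opening'],np.degrees(2*np.arctan2(o['eef_rot'][2],o['eef_rot'][1])))
E
```

```text
[ 0.53657462 -0.06326055  0.13617826] [-2.92568449e-04  9.98529050e-01 -5.42098123e-02 -9.73305540e-04] 0.1961043358846863 -6.215036686380176
```

View pics/w6.png

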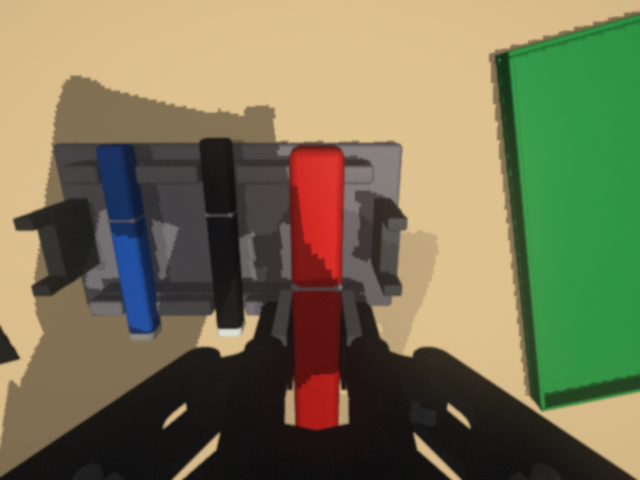

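The red marker is held level in the jaws at about (317,290), and the blue and black markers are undisturbed. I'll carry it to the near half of the tray.

Request:
{"method": "drive_tool", "body": {"deltas": [{"slide":[-0.04,0.4,0],"delta_rot":[0,0,0],"hand":0},{"slide":[-0.04,0.7,0],"delta_rot":[0,0,0],"hand":0},{"slide":[-0.04,0.8,0],"delta_rot":[0,0,0],"hand":0},{"slide":[-0.04,0.8,0],"delta_rot":[0,0,0],"hand":0},{"slide":[-0.04,0.8,0],"delta_rot":[0,0,0],"hand":0}]}}

```text
time_s: 18.62
eef_pos: [0.5076, -0.2372, 0.136]
eef_rot: [-0.001, 0.999, -0.054, -0.001]
wrist_force: [0.2, 1.1, 0.6]
opening: 0.202
```

Request:
{"method": "drive_tool", "body": {"deltas": [{"slide":[-0.04,0.6,0],"delta_rot":[0,0,0],"hand":0},{"slide":[0,0.27,0],"delta_rot":[0,0,0],"hand":0},{"slide":[0,0,0],"delta_rot":[0,0,-0.028],"hand":0},{"slide":[0,0,0],"delta_rot":[0,0,-0.028],"hand":0},{"slide":[0,0,0],"delta_rot":[0,0,-0.027],"hand":0}]}}

```text
time_s: 19.25
eef_pos: [0.5016, -0.2784, 0.1364]
eef_rot: [-0.001, 0.997, 0.078, -0.001]
wrist_force: [0.1, -0.1, -0.7]
opening: 0.203
```

Request:
{"method": "drive_tool", "body": {"deltas": [{"slide":[0,0,0.3],"delta_rot":[0,0,0],"hand":0},{"slide":[0,0,0.5],"delta_rot":[0,0,0],"hand":0},{"slide":[0,0,0.5],"delta_rot":[0,0,0],"hand":0},{"slide":[0,0,0.4],"delta_rot":[0,0,0],"hand":0},{"slide":[0,0,0],"delta_rot":[0,0,0],"hand":0}]}}

```text
time_s: 19.88
eef_pos: [0.5004, -0.2779, 0.0498]
eef_rot: [-0.002, 0.997, 0.076, -0.002]
wrist_force: [-0.3, -0.2, -0.5]
opening: 0.198
```

```bash
python3 - <<'E'
from fit import *
c=snap('wrist','w7.png'); o=ctrl.get_obs();print(o['eef_pos'],o['eef_rot'],o['opening'],np.degrees(2*np.arctan2(o['eef_rot'][2],o['eef_rot'][1])))
E
```

```text
[ 0.50130708 -0.27877147  0.05123847] [-8.05837395e-04  9.97115470e-01  7.58914469e-02 -7.60221811e-04] 0.1982096731733427 8.704894231463218
```

View pics/w7.png

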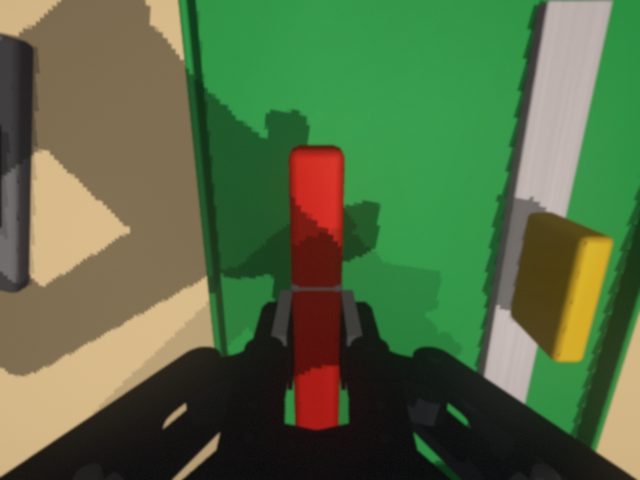

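The fingers grip deeper than the marker's underside, so they will reach the tray floor before the marker does. I'll bring the fingertips close to the floor and release with a narrow opening, so the marker slides down the last few millimetres between the fingers.

Request:
{"method": "drive_tool", "body": {"deltas": [{"slide":[0,0,0.35],"delta_rot":[0,0,0],"hand":0},{"slide":[0,0,0.25],"delta_rot":[0,0,0],"hand":0},{"slide":[0,0,0.15],"delta_rot":[0,0,0],"hand":0},{"slide":[0,0,0.1],"delta_rot":[0,0,0],"hand":0},{"slide":[0,0,0],"delta_rot":[0,0,0],"hand":0}]}}

```text
time_s: 20.55
eef_pos: [0.5016, -0.2793, 0.0094]
eef_rot: [-0.0, 0.997, 0.076, -0.0]
wrist_force: [0.9, -0.2, -0.3]
opening: 0.195
```

Request:
{"method": "drive_tool", "body": {"deltas": [{"slide":[0,0,0.02],"delta_rot":[0,0,0],"hand":0},{"slide":[0,0,0.02],"delta_rot":[0,0,0],"hand":0},{"slide":[0,0,0],"delta_rot":[0,0,0],"hand":0},{"slide":[0,0,0],"delta_rot":[0,0,0],"hand":0},{"slide":[0,0,0],"delta_rot":[0,0,0],"hand":0}]}}

```text
time_s: 21.18
eef_pos: [0.5018, -0.2794, 0.0079]
eef_rot: [0.0, 0.997, 0.076, 0.0]
wrist_force: [-0.7, 0.3, -0.7]
opening: 0.202
```

Request:
{"method": "drive_tool", "body": {"deltas": [{"slide":[0,0,0.02],"delta_rot":[0,0,0],"hand":0},{"slide":[0,0,0.02],"delta_rot":[0,0,0],"hand":0},{"slide":[0,0,0.02],"delta_rot":[0,0,0],"hand":0},{"slide":[0,0,0],"delta_rot":[0,0,0],"hand":0},{"slide":[0,0,0],"delta_rot":[0,0,0],"hand":0}]}}

```text
time_s: 21.8
eef_pos: [0.5018, -0.2794, 0.0048]
eef_rot: [-0.0, 0.997, 0.076, -0.0]
wrist_force: [0.2, -0.7, -0.5]
opening: 0.199
```

Request:
{"method": "drive_tool", "body": {"deltas": [{"slide":[0,0,0.02],"delta_rot":[0,0,0],"hand":0},{"slide":[0,0,0],"delta_rot":[0,0,0],"hand":0},{"slide":[0,0,0],"delta_rot":[0,0,0],"hand":0.24},{"slide":[0,0,0],"delta_rot":[0,0,0],"hand":0.25},{"slide":[0,0,0],"delta_rot":[0,0,0],"hand":0.27}]}}

```text
time_s: 22.42
eef_pos: [0.5021, -0.2799, 0.0041]
eef_rot: [0.0, 0.997, 0.076, 0.0]
wrist_force: [0.1, -0.8, 2.5]
opening: 0.271
```

```bash
python3 - <<'E'
from fit import *
c=snap('wrist','w8.png'); o=ctrl.get_obs();print(o['eef_pos'],o['opening'],o['wrist_force'])
E
```

```text
[ 0.50209275 -0.27984922  0.00406711] 0.2636426591640434 [-0.76322161 -0.86363906  3.8960231 ]
```

View pics/w8.png

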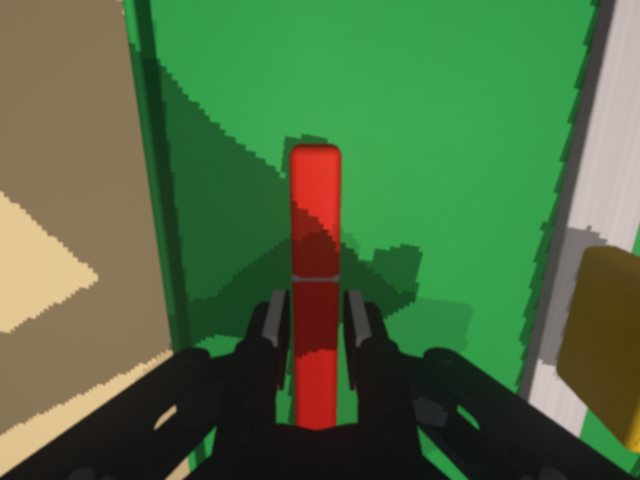

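The marker is released and lies between the fingers, which rest on the floor with about 4 N. Now I open a little more and retract.

Request:
{"method": "drive_tool", "body": {"deltas": [{"slide":[0,0,-0.06],"delta_rot":[0,0,0],"hand":0.3},{"slide":[0,0,0],"delta_rot":[0,0,0],"hand":0.4},{"slide":[0,0,0],"delta_rot":[0,0,0],"hand":0.4},{"slide":[0,0,-0.2],"delta_rot":[0,0,0],"hand":0.4},{"slide":[0,0,-0.4],"delta_rot":[0,0,0],"hand":0.4}]}}

```text
time_s: 23.1
eef_pos: [0.5013, -0.279, 0.0371]
eef_rot: [-0.001, 0.997, 0.076, -0.001]
wrist_force: [0.2, 0.0, -0.6]
opening: 0.399
```

Request:
{"method": "drive_tool", "body": {"deltas": [{"slide":[0,0,-0.6],"delta_rot":[0,0,0],"hand":0.4},{"slide":[0,0,-0.8],"delta_rot":[0,0,0],"hand":0.4},{"slide":[0,0,-0.8],"delta_rot":[0,0,0],"hand":0.4},{"slide":[0,0,-0.6],"delta_rot":[0,0,0],"hand":0.4},{"slide":[0,0,0],"delta_rot":[0,0,0],"hand":0.4}]}}

```text
time_s: 23.72
eef_pos: [0.5036, -0.2809, 0.1815]
eef_rot: [0.003, 0.997, 0.076, 0.003]
wrist_force: [0.1, -0.1, 0.8]
opening: 0.403
```

```bash
python3 - <<'E'
from fit import *
c=snap('wrist','w9.png');snap('scene','s9.png'); o=ctrl.get_obs();print(o['time_s'],o['eef_pos'],o['opening'],o['wrist_force'])
E
```

```text
23.825 [ 0.50180108 -0.27939174  0.17744153] 0.4022530881262423 [-0.33348597  0.60452032 -0.29721372]
```

View pics/w9.png

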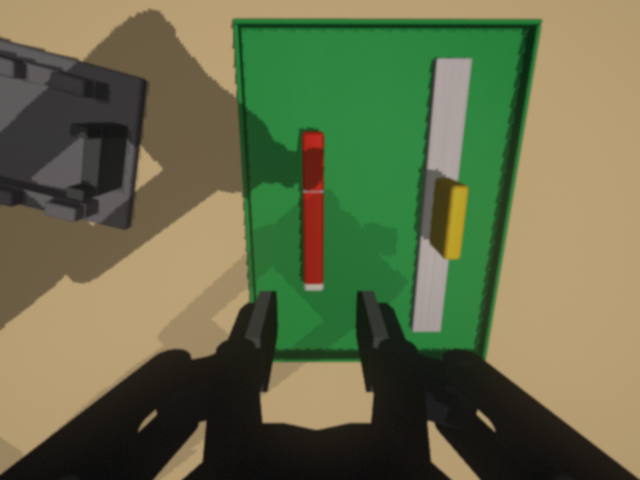

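View pics/s9.png

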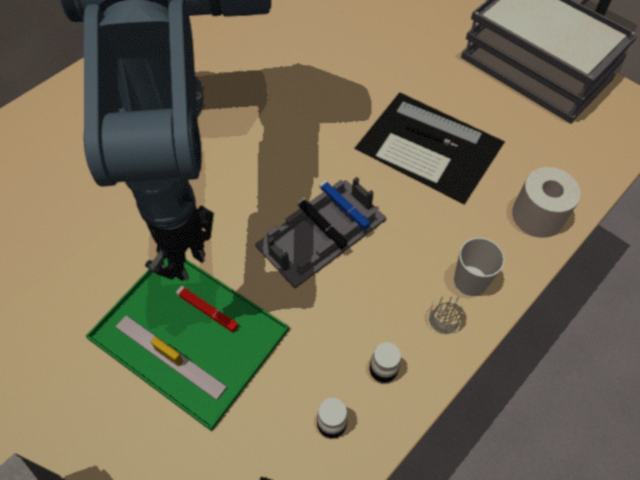

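Both views show the bar flat in the tray with its grip up, and the red marker flat beside it. The blue and black markers are still in the rack, and the gripper is clear of everything.

```bash
python3 -c "
from bench import ctrl
print(ctrl.hand_in())"
```

```text
the job is handed in; nothing more can be done
None
```

The job is done and handed in at about 24 s of the 64 s allowed.

- **Bar:** I lifted it straight up out of the brackets by its yellow grip. It lies flat and lengthways in the far half of the tray, grip upwards.
- **Red marker:** I then took it out of its slot, and it lies flat and lengthways in the near half beside the bar.
- **Last checks:** the final wrist and scene pictures show both pieces parallel to the tray walls. The black and blue markers are still in the rack, and the gripper is about 0.17 m above the tray. Wrist force read at most about 6 N after any move.

**Not ideal:** I gripped the red marker too deep, so the fingertips reached the tray floor first. I released it between the nearly shut fingers, and it slid down the last 8 mm or so instead of being set on the floor.

**Disagreement:** the top and wrist cameras differed by about 2 to 3 mm on where the red marker was. I followed the wrist camera, and the marker ended up centred in the jaws.

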